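# Clamp the vial rack and hold the dosing guide at the index mark

### The arm

A 6-joint arm with a two-finger parallel gripper is mounted at the origin on the work surface. World frame = base frame: x ahead of the robot, y to its left, z up, the work surface at z = 0. Lengths are in m, angles in rad, forces in N, time in s.
With the tool pointing down it reaches from about 0.35 to 0.975 m from the base axis. Payload 4.9 kg.
Tool frame: the origin (TCP) lies at the very end of the fingers, on their centre line; the grasp point (between the pads) lies 19 mm behind it; z points along the fingers, y is the direction in which the jaws open and shut (so a half turn about z gives the same grasp; the last joint's range is limited). The gripper opens to 85 mm and grips with 20 to 120 N. Pads are 22 mm wide; open, the fingers measure 114 mm over their backs; the gripper's body (76 mm by 85 mm) begins 54 mm behind the grasp point. The pads swing forward as they close: fully open they stand 13 mm farther back than shut.
Start: joints at [-1.345, 0.053, 1.613, -0, 1.476, -0.119], TCP at [0.211, -0.588, 0.231] pointing down, gripper open.
Joint ranges: [-3.01, 3.01], [-1.01, 2.22], [0.06, 2.58], [-1.02, 4.17], [0.09, 2.62], [-3.14, 3.14]. Speed limits (rad/s): [2.57, 2.57, 3.14, 3.14, 3.14, 3.14].

### API

Orientations are given as a unit quaternion [w, x, y, z].
In Python, from plant import state, grab_frame, camera_model, job_done, search_frame, masks_of, place_of gives the robot as it stands.
- The arm moves only by the tool drive_tool, never from a script. Its argument "series" is a list of rows, each a list of 2 entries, a list of its own where there are three numbers: the shift along the world's x, y, z in m, then the turn, a rotation vector about the world's x, y, z in degrees. A call has 1 to 8 rows; each row is the pose to reach, as a shift and turn from the pose commanded when the call began; what a row does not reach only later rows make up. A row lasts 1/10 s, in which the tool goes at most 50 mm and 8.59 degrees, less where a joint would pass 70% of its speed; a pose out of reach is approached as far as the arm can. A call with a gripper value outside its range is refused whole. "fingers" is the closure, from -1 (fully open) to 1 (shut), so that 0 is half open, set as the call begins (left out, the last holds). The fingers move at their own pace and stop on an object; the grip force is fixed at half the most. Time passes only in rows, so rows that repeat a pose let the fingers close. It gives the time, the measured TCP pose, the force and the opening at its end, in the units of the state.
- state(): the state, without advancing time (a new reading comes with each control period).
- grab_frame(name): name is "side" or "top"; returns the picture (384x512x3 uint8, red, green, blue); there is no depth.
- camera_model(name): a dict with "fovy" (degrees; the focal length in pixels is half the picture's height over the tangent of half this angle, whatever the lens; pixels are square), "cx", "cy" (the principal point, pixels), "D" ([k1, k2, p1, p2, k3] as OpenCV has them; the pictures are not rectified), "rvec" (rotation vector, rad) and "tvec" (3), from world to camera coordinates, as OpenCV has them. Camera axes: x right, y down, z forward; pixel columns grow to the right and rows downward; lengths in m; the calibration is good to about 2 mm. A picture is of the moment at which its call begins. camera_model takes no time and is no camera call.
- job_done(): hands the job in, once; it reports no verdict.
Trained networks look in the newest picture that a camera, given by its name, has taken for a name from the list of things; names that differ only in an ending like _2 or _b are one class to them, and where a whole thing is asked for, a point or a joint stands for the part that bears it (a point fixed in the world has none). Each returns a list of dicts, best first, with "confidence" (0 to 1); they miss things now and then, are a little off and sometimes report something else, mostly with a low value. They report only what shows in the picture. A call takes as long as a camera call. They do not tell look-alikes from the thing itself.
- search_frame(camera, name): "location" ([x, y, z] in m, in world coordinates, good to about 4 mm: the middle of the surface that is visible of it).
- masks_of(camera, name): "pixels" (384x512 bool, what is visible of it).
- place_of(camera, name): "location" ([x, y, z] in m, in world coordinates, good to about 4 mm: a listed point, or the origin of a listed thing).
The state is a dict: "time": time; "joint_pos": joint angles; "joint_vel": joint speeds; "joint_efforts": joint torques, N m; "tool_pos": TCP position; "tool_rot": TCP orientation; "contact_force": force on the tool from outside, world axes, zero at the start; "ft_torque": the same for the moment, N m; "gripper_width": opening from 0.0 (shut) to 1.0 (fully open).
Only numpy, scipy, OpenCV 4.12 (cv2) and the standard library are available. Lean on these libraries where they do the work, as an engineer would, in place of code of your own. Each camera call takes 0.05 s, during which the arm holds its last target.

### The job

On the dosing stand, first clamp the vial rack: press the sprung clamp lever down by its rubber thumb pad until the catch holds it down, and let go of it. Then squeeze the grip head of the telescoping guide arm so that its lock button is pushed in, and draw the arm out until its pointer stands at the index rider on the scale, leaving the rack in its bay and the other things on the bench undisturbed. Hold it there and finish while still gripping the head, button pushed in and pointer at the mark (the arm springs back if let go).

Things in the scene. Friction and masses are not known exactly. Their poses are not given: they have to be found in the camera images.
- stand: Dosing stand, fixed; grey base 390 x 205 mm. Origin on the bench; x = the way the guide arm draws out (about world +y, varies 0.3 rad), z up. In its frame (mm): base x -190..200, y -85..120; arm's sleeve x -190..-40, y 0, top z 123; scale beam y -66, top z 53, ticks each 10; rack x 15..165, y -43..63, caps to z 54; clamp lever along x at y 95; catch housing at its end x 129..165, 70 high.
- lever_pad (a point): Centre of the top face of the black rubber thumb pad (40 mm along the stand's x, 34 mm across) at the free end of the clamp lever; press it from above with shut fingers. About 98 mm above the bench with the lever up, 55 mm when the catch holds it, 48 mm at the bottom stop. The catch's sprung pawl is 15 mm past the pad's end.
- lever (a joint): Clamp lever angle, rad: 0 raised (its spring brings it back), grows as it is pressed down. The sprung pawl snaps over its nose at about 0.24 (press on to about 0.26 to be sure); let go, it then stays caught at about 0.237. Hard bottom stop 0.28. Pressing needs about 5 N at first and up to about 12 N near the catch.
- grip (a point): Centre of the guide arm's grip head: grey block 44 mm along the stand's x, 34 mm across (y), 40 mm high, centre 105 mm above the bench. Grip from above, closing along the stand's y: 40 mm wide with the button, 35 mm with it fully in. Sides free 40 mm each way; 19 mm under the head the pointer bar sticks out to -y. A guide ring reaches 66 mm ahead (+x). Moves with the arm.
- button_face (a point): Centre of the face of the lock button, a round black plunger of 24 mm diameter standing 6 mm proud of the head's -y side (the side away from the robot), at the height of the head's centre.
- button (a joint): Lock button travel, m: 0 out, 0.005 fully in. A spring holds it out: about 4 N to start, 8 N fully in. The arm is locked in its home position until the button is in by more than about 0.003; the catch is at home only.
- guide (a joint): Extension of the guide arm, m: 0 home, end stop 0.12, along the stand's +x. A return spring pulls it home with 2 N (home) to 3 N (out).
- pointer (a point): Tip of the steel pointer, a 3 mm wide bar that sticks out sideways from under the grip head over the scale; the point is on the underside of the bar's outer half, centred in its width, 18 mm ahead (+x) of the head's centre. At home it stands at the zero tick.
- rider_mark (a point): Index rider, a dark steel saddle 12 mm long clamped on the scale beam, with a 2.5 mm wide ridge across its middle: this point is the centre of the ridge's top, 4 mm below the pointer's underside. Its axes are those of the stand. It stands 50 to 100 mm up the scale; the pointer is at the mark when both have the same x in the stand's frame.
- rack: White vial rack, 150 x 86 mm, vials up to 42 mm above its underside, loose in a bay of the stand. Origin at the centre of its underside. Stays where it is.
- vial: Single capped vial, 24 mm diameter, 55 mm high, standing on the stand's base plate beside the sleeve. Bystander; origin at its underside.
- dish: Closed culture dish, 94 mm diameter, 16 mm high, on the bench beyond the end of the stand. Bystander.
- pen: Marker pen, 130 mm long, lying on the bench. Bystander.
- basket: Green plastic basket 200 x 150 x 75 mm. Bystander.
- tip_box: Box of pipette tips with a blue top, 90 x 130 x 94 mm. Bystander.
There are look-alikes about, which are no part of the job. Of the things shaped like the rack, the white one is meant.

How it is judged:
By the outcome, as a careful person would: the job done as asked, in the order asked, and still so for the second after the job is handed in, while the arm keeps its last pose, push and grip.
It also fails if it takes over 45 s, if anything falls off the work surface, if the arm or the gripper's body presses on something with over 40 N, if the wrist force passes 120 N, or if a joint passes its speed limit or range.

## Working session

There is one attempt and no reset: what is moved stays moved. The work goes in short steps, Python scripts to look and compute and a tool call to move; the robot and the scene stay as the last step left them, time stands still between calls to the robot, and variables do not carry over. Pictures are saved under pics/ and viewed, and the job is handed in when it is done.

Besides the shell and the picture viewer there is one more tool, called after "Call:" as a command line: name --argument value ..., lists and objects as JSON in quotes. drive_tool: Moves the arm, as the interface text tells. Its arguments: {"type":"object","properties":{"series":{"type":"array","items":{"type":"array"}},"fingers":{"type":"number"}},"required":["series"]}

```bash
mkdir -p pics; ls
cat > h.py <<'E'
from plant import *
import numpy as np, cv2
def K(n):
    c=camera_model(n); f=192/np.tan(np.radians(c['fovy'])/2)
    return np.array([[f,0,c['cx']],[0,f,c['cy']],[0,0,1]]),np.array(c['D'],float),np.array(c['rvec'],float),np.array(c['tvec'],float)
def proj(n,P):
    k,D,r,t=K(n); return cv2.projectPoints(np.array(P,float).reshape(-1,1,3),r,t,k,D)[0].reshape(-1,2)
def ray(n,uv,z):
    k,D,r,t=K(n); R=cv2.Rodrigues(r)[0]
    u=cv2.undistortPoints(np.array(uv,float).reshape(-1,1,2),k,D).reshape(-1,2)
    d=np.c_[u,np.ones(len(u))]@R; c=-R.T@t
    return c+d*((z-c[2])/d[:,2])[:,None]
def save(img,name,crop=None,s=1):
    if crop: x0,y0,x1,y1=crop; img=img[y0:y1,x0:x1]
    img=cv2.resize(img,None,fx=s,fy=s,interpolation=cv2.INTER_CUBIC)
    cv2.imwrite('pics/'+name,img[:,:,::-1])
E
python3 - <<'E'
from h import *
for n in ('top','side'):
    g=grab_frame(n); np.save(n+'0.npy',g); save(g,n+'0.png',s=1.5)
    for t in ('lever_pad','grip','button_face','pointer','rider_mark','stand','rack','vial'):
        print(n,t,[(np.round(d['location'],4).tolist(),round(d['confidence'],2),proj(n,d['location']).round().tolist()[0]) for d in place_of(n,t)][:3])
s=state(); print(s['time'],s['tool_pos'],s['tool_rot'],s['contact_force'],s['gripper_width'])
E
```

```text
pics
top lever_pad [([0.513, 0.1022, 0.101], 0.67, [208.0, 180.0])]
top grip [([0.6172, 0.0293, 0.1043], 0.54, [233.0, 143.0])]
top button_face []
top pointer [([0.6828, 0.0546, 0.0649], 0.79, [225.0, 124.0])]
top rider_mark [([0.618, 0.3268, 0.0003], 0.64, [140.0, 152.0]), ([0.6759, 0.1161, 0.0627], 0.44, [204.0, 127.0]), ([0.6171, 0.0306, 0.1009], 0.28, [232.0, 143.0])]
top stand [([0.6208, 0.0442, 0.0002], 0.75, [230.0, 149.0])]
top rack [([0.3524, 0.1731, -0.0049], 0.85, [191.0, 235.0]), ([0.6065, 0.137, 0.0102], 0.81, [200.0, 153.0]), ([0.3434, -0.1322, 0.0006], 0.8, [289.0, 236.0])]
top vial [([0.6883, -0.0635, 0.0094], 0.5, [264.0, 126.0])]
side lever_pad [([0.514, 0.1051, 0.096], 0.57, [246.0, 167.0])]
side grip [([0.6169, 0.0242, 0.1019], 0.69, [282.0, 171.0])]
side button_face [([0.6188, 0.0256, 0.1074], 0.58, [283.0, 169.0])]
side pointer [([0.6825, 0.057, 0.0606], 0.65, [294.0, 170.0]), ([0.6105, 0.1343, 0.0106], 0.17, [266.0, 174.0])]
side rider_mark []
side stand [([0.6189, 0.0441, -0.0016], 0.88, [279.0, 190.0])]
side rack [([0.3392, -0.1305, 0.0011], 0.98, [226.0, 245.0]), ([0.607, 0.1343, 0.0105], 0.69, [266.0, 174.0])]
side vial [([0.6843, 0.0537, 0.0613], 0.55, [294.0, 170.0])]
0.9 [ 0.21125669 -0.58820177  0.23130769] [7.29284459e-07 9.85178300e-01 1.71533428e-01 5.19506783e-06] [-0.48073213 -0.29552113 -0.10874589] 1.004019847940889
```

View pics/top0.png

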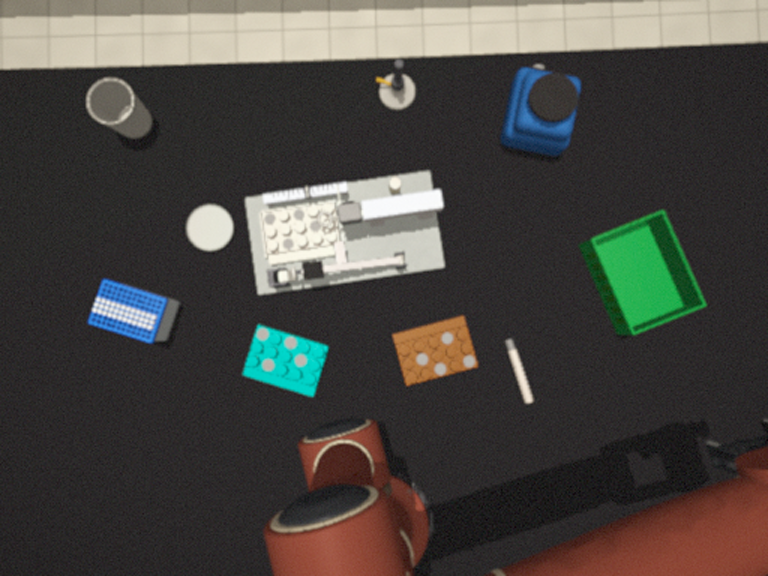

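View pics/side0.png

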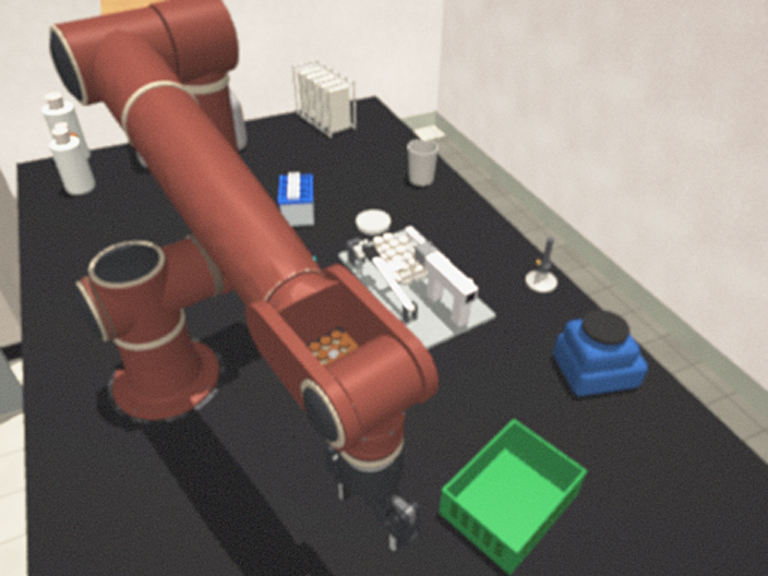

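Run:
```python
from h import *
g=np.load('top0.npy'); save(g,'topc.png',(150,95,290,200),5.5)
g=np.load('side0.npy'); save(g,'sidec.png',(210,120,340,215),6)
```

```text
(no output)
```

View pics/topc.png

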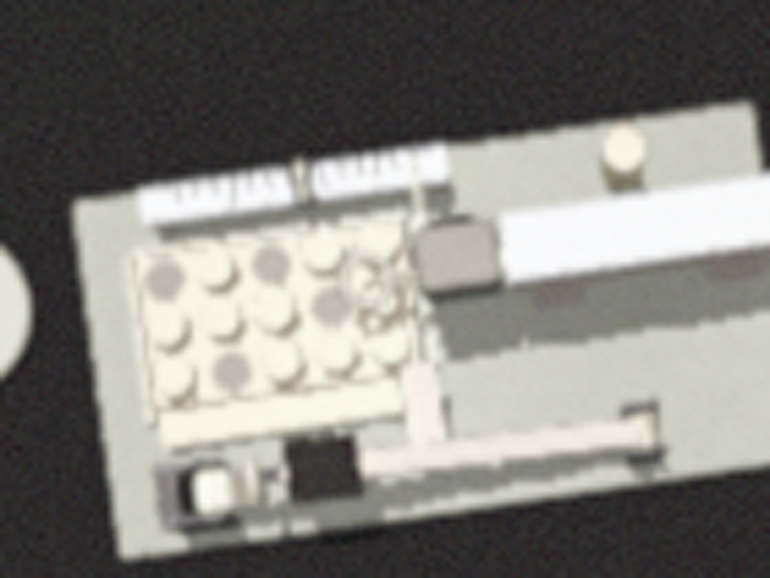

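View pics/sidec.png

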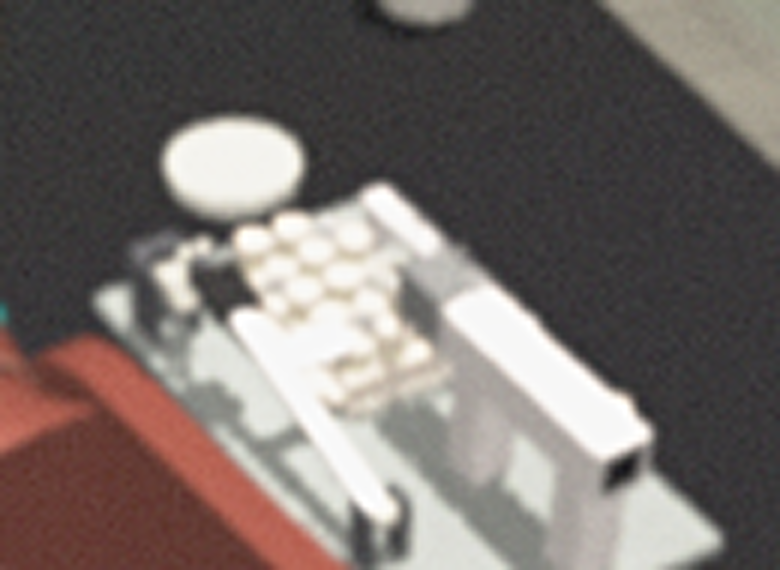

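The top view shows the stand with its +x pointing left. The pad is a black square at about (209,180), the head is grey at (233,141), the pointer is at (225.5,126) and the rider is at about (204.5,127). The white rack is in the bay. The teal (191,240) and orange (290,233) racks are look-alikes. Next I fit the stand pose.

Run:
```python
from h import *
for n in('top','side'):
    k,D,r,t=K(n); print(n,'cam',-cv2.Rodrigues(r)[0].T@t,k[0,0])
c=[(163.3,131.9),(172.4,196.5),(287.3,113.2),(295.3,178.7)]
L=np.array([(200,-85),(200,120),(-190,-85),(-190,120)])/1000.
for z in(0.008,0.012):
    W=ray('top',c,z)[:,:2]
    a=L-L.mean(0); b=W-W.mean(0)
    y=np.arctan2((a[:,0]*b[:,1]-a[:,1]*b[:,0]).sum(),(a*b).sum())
    R=np.array([[np.cos(y),-np.sin(y)],[np.sin(y),np.cos(y)]]); o=W.mean(0)-R@L.mean(0)
    print(z,'yaw',y,'o',o,'res',((L@R.T+o-W)*1e3).round(1).tolist())
P={'pad':(.513,.1035,.098),'grip':(.617,.0267,.104),'pointer':(.6827,.0558,.063),'rider':(.6759,.1161,.0627)}
for n,p in P.items(): print(n,(R.T@(np.array(p[:2])-o)).round(4))
A={}
for i in range(4):
    for n in('top','side'):
        grab_frame(n)
        for t in('pointer','rider_mark','lever_pad','grip','stand'):
            for d in place_of(n,t)[:2]:
                p=np.array(d['location']);
                print(n,t,round(d['confidence'],2),p.round(4).tolist(),'stand',(R.T@(p[:2]-o)).round(4).tolist())
    break
```

```text
top cam [ 0.3979514  -0.02465637  1.2038117 ] 386.6703674095044
side cam [ 0.05483697 -0.96086524  0.99508501] 409.6141482433843
0.008 yaw 1.6849102101235913 o [0.61734049 0.04242442] res [[0.5, -0.4], [0.5, 1.4], [-2.0, 2.4], [1.0, -3.4]]
0.012 yaw 1.684910210123591 o [0.61666669 0.04219008] res [[0.8, 0.3], [0.1, 2.0], [-1.6, 1.8], [0.7, -4.0]]
pad [0.0727 0.096 ]
grip [-0.0154  0.0014]
pointer [ 0.006  -0.0672]
rider [ 0.0667 -0.0673]
top pointer 0.73 [0.6835, 0.0527, 0.0651] stand [0.0028, -0.0676]
top pointer 0.43 [0.6731, 0.1136, 0.0624] stand [0.0645, -0.0642]
top rider_mark 0.65 [0.4934, -0.5424, 0.0018] stand [-0.5668, 0.189]
top rider_mark 0.59 [0.6759, 0.1174, 0.0615] stand [0.068, -0.0674]
top lever_pad 0.96 [0.5148, 0.1016, 0.1005] stand [0.0706, 0.0944]
top grip 0.61 [0.6175, 0.0339, 0.1016] stand [-0.0083, 0.0001]
top stand 0.68 [0.618, 0.0297, 0.1029] stand [-0.0126, 0.0001]
top stand 0.66 [0.6162, 0.0444, 0.0003] stand [0.0022, 0.0002]
side pointer 0.55 [0.6854, 0.0553, 0.0604] stand [0.0052, -0.0698]
side lever_pad 0.86 [0.5156, 0.1029, 0.09] stand [0.0718, 0.0935]
side lever_pad 0.15 [0.6128, 0.3266, -0.0036] stand [0.283, -0.0285]
side grip 0.57 [0.6172, 0.026, 0.1032] stand [-0.0161, 0.0013]
side stand 0.57 [0.62, 0.0454, -0.002] stand [0.0028, -0.0037]
```

Run:
```python
from h import *
g=np.mean([grab_frame('top').astype(float) for _ in range(8)],0); np.save('avg.npy',g)
g=np.clip(g,0,255).astype(np.uint8)
save(g,'avgc.png',(170,110,250,155),10)
print(state()['time'])
# rectified stand-plane view z=0.061, 0.5 mm/px
y=1.685; o=np.array([.6167,.0422]); R=np.array([[np.cos(y),-np.sin(y)],[np.sin(y),np.cos(y)]])
xs=np.arange(-60,170,.4)/1e3; ys=np.arange(-95,-10,.4)/1e3
X,Y=np.meshgrid(xs,ys); W=np.stack([X,Y],-1)@R.T+o
uv=proj('top',np.concatenate([W,np.full(X.shape+(1,),.061)],-1)).reshape(X.shape+(2,)).astype(np.float32)
im=cv2.remap(np.load('avg.npy').astype(np.float32),uv[...,0],uv[...,1],cv2.INTER_CUBIC)
cv2.imwrite('pics/rect.png',np.clip(im[:,:,::-1],0,255))
g=im.mean(2)
for yy in(-80,-77,-74,-71,-68,-66,-64,-62,-60,-58,-56,-54):
    r=g[int((yy+95)/.4)-2:int((yy+95)/.4)+3].mean(0); s=lambda a,b:' '.join('%d'%v for v in r[int((a+60)/.4):int((b+60)/.4):5])
    print(yy,'ptr -10..20/2:',s(-10,20),'| rid 50..85:',s(50,86))
```

```text
1.9
-80 ptr -10..20/2: 60 60 57 55 59 62 64 62 59 59 61 60 54 54 55 | rid 50..85: 57 58 55 51 48 50 63 85 96 83 64 49 48 48 51 55 60 62
-77 ptr -10..20/2: 148 146 136 131 132 134 133 128 129 139 147 143 129 123 125 | rid 50..85: 139 138 130 122 105 95 109 142 167 151 117 96 100 111 119 127 128 126
-74 ptr -10..20/2: 223 218 207 202 200 199 190 187 197 212 222 216 195 186 193 | rid 50..85: 217 212 199 191 171 145 144 170 203 190 157 143 159 184 191 195 190 180
-71 ptr -10..20/2: 251 249 244 243 242 239 229 226 235 246 249 243 226 221 235 | rid 50..85: 250 242 227 224 218 184 163 171 204 197 169 171 200 231 240 238 228 216
-68 ptr -10..20/2: 251 251 250 250 250 248 240 235 241 248 248 241 233 233 244 | rid 50..85: 249 242 228 227 232 201 170 165 187 188 165 181 216 242 251 245 233 229
-66 ptr -10..20/2: 250 250 250 250 250 248 239 232 239 246 247 242 238 241 247 | rid 50..85: 247 239 229 229 237 209 176 170 182 185 169 190 226 244 251 245 235 235
-64 ptr -10..20/2: 249 250 250 250 250 247 239 231 238 246 248 246 245 247 249 | rid 50..85: 245 237 232 234 240 213 180 177 183 187 177 200 
[... 267 characters left out ...]
 | rid 50..85: 242 237 239 242 233 202 171 175 186 185 184 204 236 249 249 247 246 245
-58 ptr -10..20/2: 237 240 238 234 230 226 226 232 237 236 238 240 238 236 234 | rid 50..85: 232 233 234 233 212 178 150 155 172 171 177 197 226 240 239 236 234 232
-56 ptr -10..20/2: 203 205 205 201 196 196 202 218 225 214 209 206 204 204 206 | rid 50..85: 203 205 205 200 176 146 126 131 146 147 156 171 194 209 211 212 211 206
-54 ptr -10..20/2: 159 159 158 156 156 165 182 204 209 188 171 163 160 162 165 | rid 50..85: 164 165 164 159 140 119 107 108 115 118 127 138 155 167 169 173 173 169[ WARN:0@10.410] global loadsave.cpp:1063 imwrite_ Unsupported depth image for selected encoder is fallbacked to CV_8U.
```

View pics/avgc.png

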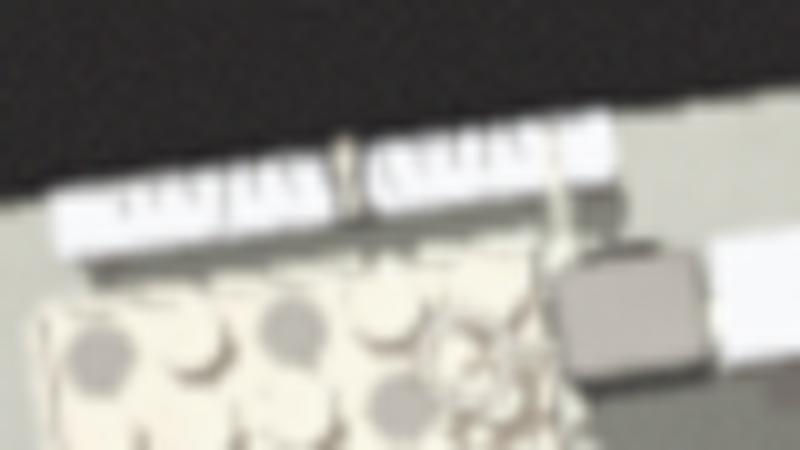

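View pics/rect.png

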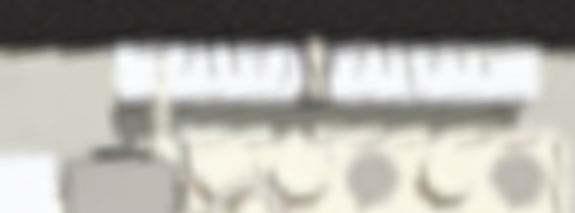

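Run:
```python
from h import *
f=lambda p,s,o:(p[0]/s+o[0],p[1]/s+o[1])
A=(10,(170,110)); 
def yaw(a,b,z):
    w=ray('top',[a,b],z); d=w[0]-w[1]; return np.arctan2(d[1],d[0])
print('beam top',yaw(f((50,190),*A),f((610,110),*A),.053))
print('beam low',yaw(f((62,260),*A),f((612,183),*A),.053))
print('sleeve',yaw(f((500,213),5.5,(150,95)),f((770,175),5.5,(150,95)),.123), yaw((360/1.5,219/1.5),(442/1.5,209/1.5),.123))
print('base',yaw((163.3,131.9),(287.3,113.2),.012),yaw((172.4,196.5),(295.3,178.7),.012))
print('head',ray('top',[(233.5,141.2)],.125))
print('pad',ray('top',[(150+324/5.5,95+468/5.5)],.098))
ps=[f(p,*A) for p in((562,270),(690,250),(705,350),(585,375))]; print(ray('top',ps,.125))
for q in ((-1.345, 0.053, 1.613, -0, 1.476, -0.119),):pass
s=state(); from scipy.spatial.transform import Rotation as Ro
w=s['tool_rot']; print(Ro.from_quat([w[1],w[2],w[3],w[0]]).as_matrix().round(3))
```

```text
beam top 1.6831891514833213
beam low 1.6803656480159277
sleeve 1.6798366092096313 1.6614473244378885
base 1.6905062271344322 1.6851005932231824
head [[0.61840056 0.02635933 0.125     ]]
pad [[0.51317179 0.10135967 0.098     ]]
[[0.63101625 0.04664912 0.125     ]
 [0.63557902 0.01036141 0.125     ]
 [0.60696668 0.00691691 0.125     ]
 [0.60091602 0.04093031 0.125     ]]
[[ 0.941  0.338 -0.   ]
 [ 0.338 -0.941 -0.   ]
 [-0.    -0.    -1.   ]]
```

Candidates for each target in the top image:
- **Lever pad:** the black square at (209,180). The dark catch housing at (186,184) is not it.
- **Head:** the grey block at (233,141). The vial at (263,123) and the sleeve are not it.
- **Rider:** the saddle on the beam at (204.5,127). The networks' other hits at (140,152) (the dish) and on the bench are false.

In the crops the pad and rider match their descriptions. The stand yaw is 1.683, so stand x = (-0.112, 0.994) in world axes. Next I move over the pad.

Call:
drive_tool --series '[[[0.02,0.046,0],[0,0,5]],[[0.04,0.092,0],[0,0,10]],[[0.06,0.138,0],[0,0,15]],[[0.08,0.184,0],[0,0,20]],[[0.1,0.23,0],[0,0,25]],[[0.12,0.276,0],[0,0,30]],[[0.14,0.322,0],[0,0,35]],[[0.16,0.365,0],[0,0,40]]]' --fingers 1

```text
time: 2.7
tool_pos: [0.3716, -0.2213, 0.2316]
tool_rot: [0.001, 0.866, 0.499, 0.0]
contact_force: [0.8, 0.1, -0.6]
gripper_width: -0.001
```

Call:
drive_tool --series '[[[0.018,0.042,0],[0,0,5]],[[0.036,0.084,0],[0,0,10]],[[0.054,0.126,-0.01],[0,0,15]],[[0.074,0.168,-0.02],[0,0,20]],[[0.094,0.21,-0.03],[0,0,25]],[[0.114,0.252,-0.04],[0,0,30]],[[0.132,0.294,-0.06],[0,0,35]],[[0.143,0.326,-0.08],[0,0,36.7]]]'

```text
time: 3.5
tool_pos: [0.5154, 0.1054, 0.1514]
tool_rot: [0.001, 0.665, 0.747, 0.001]
contact_force: [0.7, -1.6, 0.0]
gripper_width: 0.0
```

Run:
```python
from h import *
s=state(); print(s['time'],s['tool_pos'],s['contact_force'])
for n in('top','side'):
    g=grab_frame(n); save(g,n+'1.png',(150,80,350,230),4)
    print(n,proj(n,s['tool_pos']))
    for d in place_of(n,'lever_pad')[:2]: print(d)
```

```text
3.5 [0.51539164 0.10539354 0.15139183] [ 0.69905853 -1.61605885  0.04243923]
top [[205.15450984 177.3728215 ]]
{'location': [0.515, 0.1024, 0.1018], 'confidence': 0.94}
side [[246.44748611 154.20919304]]
{'location': [0.515, 0.1056, 0.0954], 'confidence': 0.75}
```

View pics/side1.png

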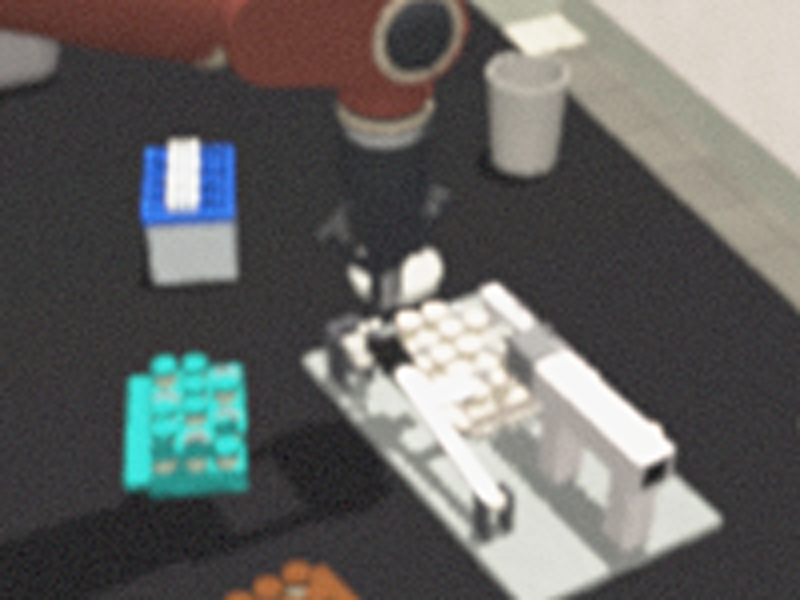

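View pics/top1.png

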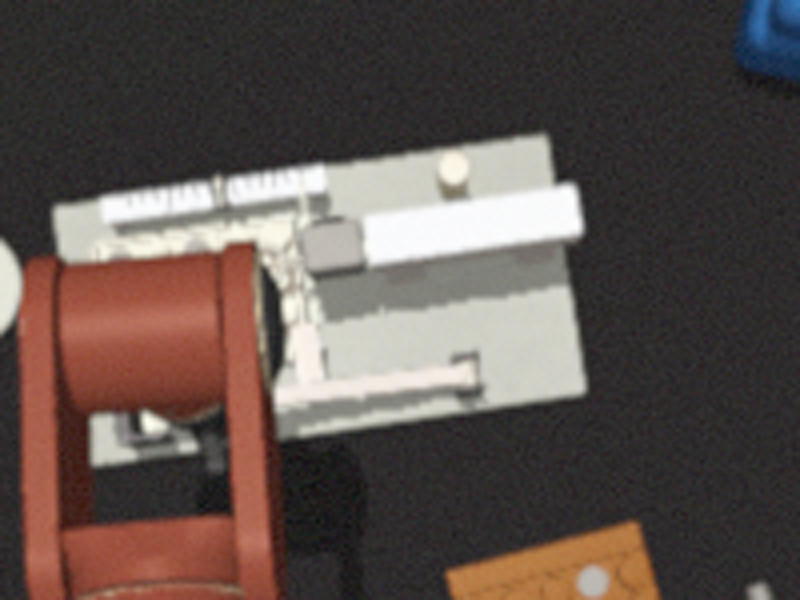

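The fingers are above the pad, at about crop (385,300) in the side view. Now I press.

Call:
drive_tool --series '[[[0,0,-0.025],[0,0,0]],[[0,0,-0.045],[0,0,0]],[[0,0,-0.053],[0,0,0]],[[0,0,-0.061],[0,0,0]],[[0,0,-0.069],[0,0,0]],[[0,0,-0.077],[0,0,0]],[[0,0,-0.085],[0,0,0]],[[0,0,-0.09],[0,0,0]]]'

```text
time: 4.5
tool_pos: [0.5164, 0.1037, 0.0649]
tool_rot: [0.0, 0.667, 0.745, 0.002]
contact_force: [-7.8, 4.9, 19.6]
gripper_width: -0.001
```

Call:
drive_tool --series '[[[0,0,-0.003],[0,0,0]],[[0,0,-0.006],[0,0,0]],[[0,0,-0.008],[0,0,0]],[[0,0,-0.01],[0,0,0]],[[0,0,-0.01],[0,0,0]]]'

```text
time: 5.0
tool_pos: [0.5165, 0.1038, 0.0542]
tool_rot: [0.001, 0.667, 0.745, 0.003]
contact_force: [-2.3, 5.9, 8.3]
gripper_width: -0.001
```

Call:
drive_tool --series '[[[0,0,-0.002],[0,0,0]],[[0,0,-0.004],[0,0,0]],[[0,0,-0.004],[0,0,0]]]'

```text
time: 5.3
tool_pos: [0.5165, 0.1039, 0.0502]
tool_rot: [0.001, 0.667, 0.745, 0.003]
contact_force: [-2.2, 4.8, 8.8]
gripper_width: -0.002
```

Call:
drive_tool --series '[[[0,0,0.005],[0,0,0]],[[0,0,0.015],[0,0,0]],[[0,0,0.035],[0,0,0]],[[0,0,0.07],[0,0,0]],[[0,0,0.11],[0,0,0]],[[0,-0.02,0.14],[0,0,0]],[[0.02,-0.06,0.145],[0,0,0]],[[0.04,-0.1,0.145],[0,0,0]]]' --fingers 1

```text
time: 6.1
tool_pos: [0.5561, 0.0014, 0.1963]
tool_rot: [0.003, 0.666, 0.746, 0.002]
contact_force: [2.1, 1.2, -0.7]
gripper_width: 0.0
```

Run:
```python
from h import *
s=state(); print(s['time'],s['tool_pos'],s['contact_force'])
for n in('top','side'):
    g=grab_frame(n); save(g,n+'2.png',(150,80,350,230),4)
    for t in ('lever_pad','grip','rack'):
      for d in place_of(n,t)[:2]: print(n,t,d)
```

```text
6.1 [0.55614541 0.00137812 0.1962515 ] [ 2.06498501  1.18000974 -0.71637401]
top lever_pad {'location': [0.5145, 0.1071, 0.0567], 'confidence': 0.66}
top rack {'location': [0.3358, -0.1294, 0.0018], 'confidence': 0.89}
top rack {'location': [0.3513, 0.1704, -0.0029], 'confidence': 0.82}
side lever_pad {'location': [0.5146, 0.1125, 0.0531], 'confidence': 0.59}
side grip {'location': [0.6206, 0.0253, 0.1046], 'confidence': 0.48}
side rack {'location': [0.3371, -0.1297, -0.0], 'confidence': 0.84}
side rack {'location': [0.6076, 0.1364, 0.0088], 'confidence': 0.79}
```

View pics/side2.png

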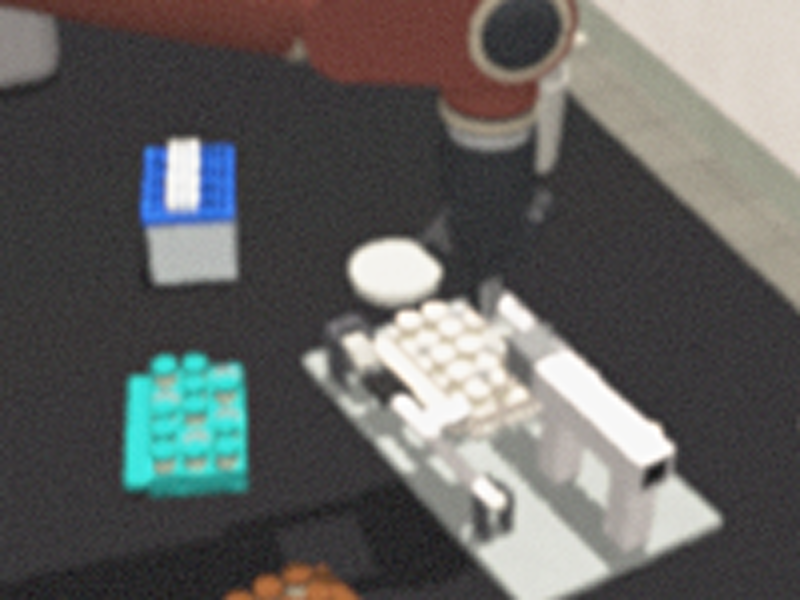

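View pics/top2.png

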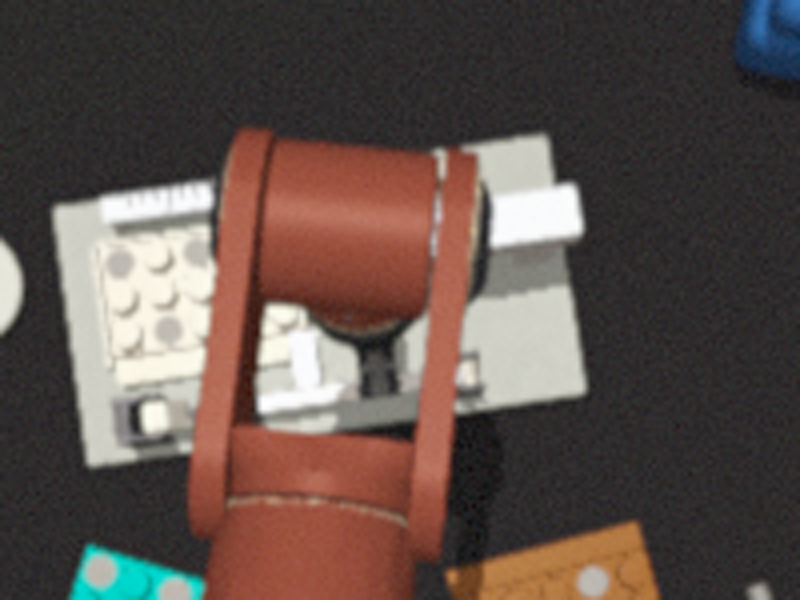

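The lever is held down (pad at about 0.055 m) and the rack is in place. Now I move above the head with the fingers partly open, and refine the rider distance from the saved averaged picture.

Call:
drive_tool --series '[[[0.03,0.013,0],[0,0,0]],[[0.05,0.022,-0.005],[0,0,0]],[[0.063,0.026,-0.012],[0,0,0]],[[0.063,0.026,-0.012],[0,0,0]],[[0.063,0.026,-0.012],[0,0,0]]]' --fingers -0.4

```text
time: 7.0
tool_pos: [0.6166, 0.0295, 0.1799]
tool_rot: [-0.0, 0.666, 0.746, -0.0]
contact_force: [0.1, -1.0, 0.4]
gripper_width: 0.697
```

Run:
```python
from h import *
s=state(); print(s['time'],s['tool_pos'],s['tool_rot'],s['contact_force'],s['gripper_width'])
g=grab_frame('side'); save(g,'side3.png',(210,70,350,200),5.5)
for t in ('grip','button_face','pointer','rider_mark'):
      for d in place_of('side',t)[:2]: print(t,d)
yw=1.683; o=np.array([.6172,.0432]); R=np.array([[np.cos(yw),-np.sin(yw)],[np.sin(yw),np.cos(yw)]])
im=np.load('avg.npy').astype(np.float32).mean(2)
def strip(z,ya,yb):
    xs=np.arange(-15,120,.5)/1e3; ys=np.arange(ya,yb,.5)/1e3
    X,Y=np.meshgrid(xs,ys); W=np.stack([X,Y],-1)@R.T+o
    uv=proj('top',np.concatenate([W,np.full(X.shape+(1,),z)],-1)).reshape(X.shape+(2,)).astype(np.float32)
    return xs*1e3,ys*1e3,cv2.remap(im,uv[...,0],uv[...,1],cv2.INTER_CUBIC)
for ya in(-77,-74,-71,-68,-65,-62):
    xs,ys,r=strip(.053,ya,ya+3); r=r.mean(0); b=cv2.GaussianBlur(r[None],(0,0),12)[0]; 
    from scipy.signal import find_peaks
    p,_=find_peaks(-(r),prominence=4); q,_=find_peaks(r,prominence=4)
    def sub(i,a): 
        y0,y1,y2=a[i-1:i+2]; d=(y0-2*y1+y2); return xs[i]+(.5*.5*(y0-y2)/d if d else 0)
    print(ya+1.5,'min',[round(float(sub(i,r)),1) for i in p],'max',[round(float(sub(i,r)),1) for i in q if 55<xs[i]<80])
xs,ys,r=strip(.053,-85,-45); cv2.imwrite('pics/strip.png',cv2.resize(np.clip(r,0,255).astype(np.uint8),None,fx=2.9,fy=5,interpolation=cv2.INTER_CUBIC))
```

```text
7.0 [0.61662766 0.02954347 0.17994581] [-4.35082579e-04  6.65672595e-01  7.46243674e-01 -4.30937237e-04] [ 0.05895034 -0.97886924  0.44638304] 0.6970236703325265
grip {'location': [0.6192, 0.027, 0.1041], 'confidence': 0.46}
pointer {'location': [0.6836, 0.059, 0.0626], 'confidence': 0.52}
rider_mark {'location': [0.614, 0.3289, -0.0025], 'confidence': 0.71}
rider_mark {'location': [0.2933, -0.3032, -0.0034], 'confidence': 0.4}
-75.5 min [3.0, 15.2, 23.5, 33.0, 43.6, 60.9, 72.2, 84.5, 94.0, 103.0, 114.3] max [66.4]
-72.5 min [2.9, 15.0, 23.9, 33.3, 43.5, 55.0, 62.2, 71.0, 84.6, 94.3, 103.2, 113.7] max [56.6, 66.7, 78.0]
-69.5 min [3.3, 14.6, 24.3, 33.5, 43.4, 55.0, 63.2, 70.1, 84.0, 94.4, 103.6, 113.2] max [57.3, 67.0, 77.8]
-66.5 min [3.5, 13.6, 24.6, 33.7, 43.2, 54.9, 63.4, 70.0, 83.0, 94.6, 104.0, 113.2] max [57.5, 67.3, 77.8]
-63.5 min [3.7, 24.7, 53.0, 62.8, 69.8, 82.8, 104.4] max [57.3, 67.8, 77.7]
-60.5 min [2.0, 25.2, 52.3, 62.6, 86.5, 104.8] max [55.3, 76.0]
```

View pics/side3.png

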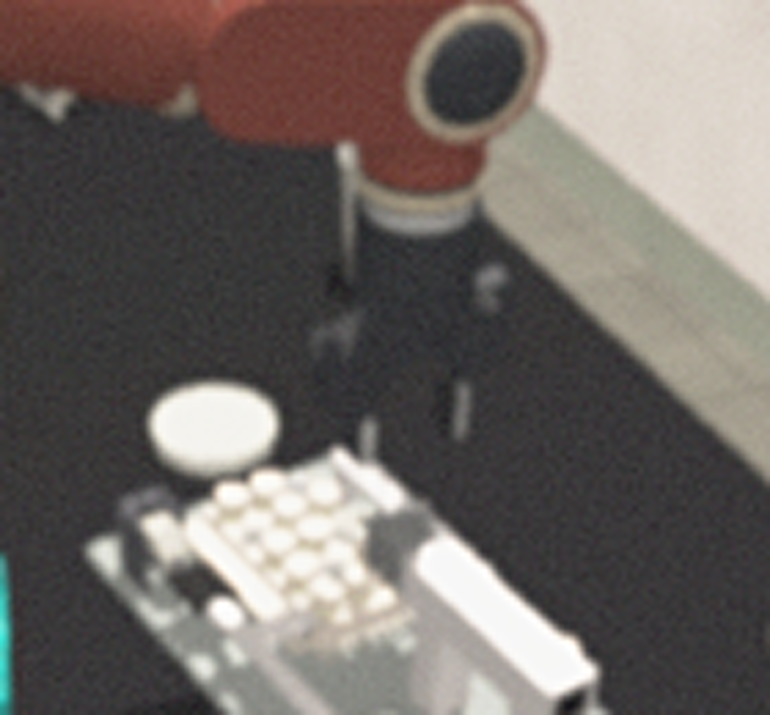

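View pics/strip.png

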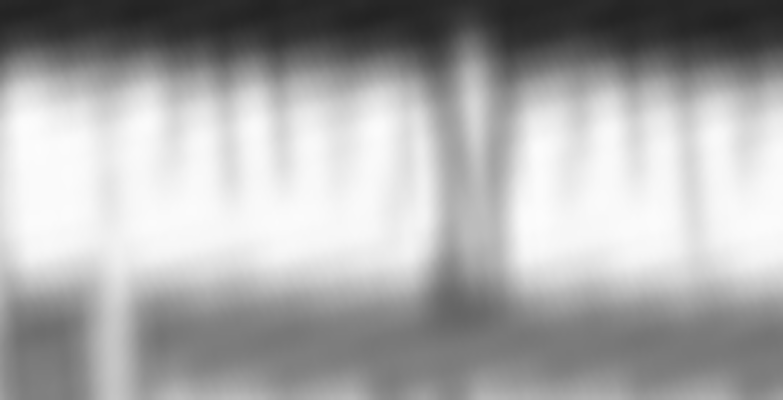

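The ticks at 10–50 and 80–110 are fitted in the averaged picture. The rider reads about 62.3 mm on the scale, and the pointer stands at the zero tick. In the side view the fingers straddle the head at crop (400,540). Now I descend.

Call:
drive_tool --series '[[[0.001,-0.002,-0.02],[0,0,0]],[[0.002,-0.002,-0.04],[0,0,0]],[[0.002,-0.002,-0.055],[0,0,0]],[[0.002,-0.002,-0.07],[0,0,0]],[[0.002,-0.002,-0.085],[0,0,0]],[[0.002,-0.002,-0.098],[0,0,0]],[[0.002,-0.002,-0.098],[0,0,0]]]'

```text
time: 7.95
tool_pos: [0.6176, 0.0269, 0.0795]
tool_rot: [-0.002, 0.666, 0.746, -0.001]
contact_force: [-0.8, 0.2, -0.9]
gripper_width: 0.698
```

Run:
```python
from h import *
s=state(); print(s['time'],s['tool_pos'],s['contact_force'],s['gripper_width'])
for n in('side','top'):
    g=grab_frame(n); save(g,n+'4.png',(190,80,320,200),6 if n=='side' else 5)
    for d in place_of(n,'grip')[:2]: print(d)
print(proj('side',[(.6759,.1065,.06),(.6827,.05,.064)]))
```

```text
7.95 [0.61756894 0.0269203  0.07951991] [-0.82604832  0.20229188 -0.85533444] 0.6981054869773397
{'location': [0.6196, 0.0278, 0.102], 'confidence': 0.43}
{'location': [0.6197, 0.0312, 0.1004], 'confidence': 0.4}
[[285.62262198 163.36524799]
 [294.54399468 170.54023035]]
```

View pics/side4.png

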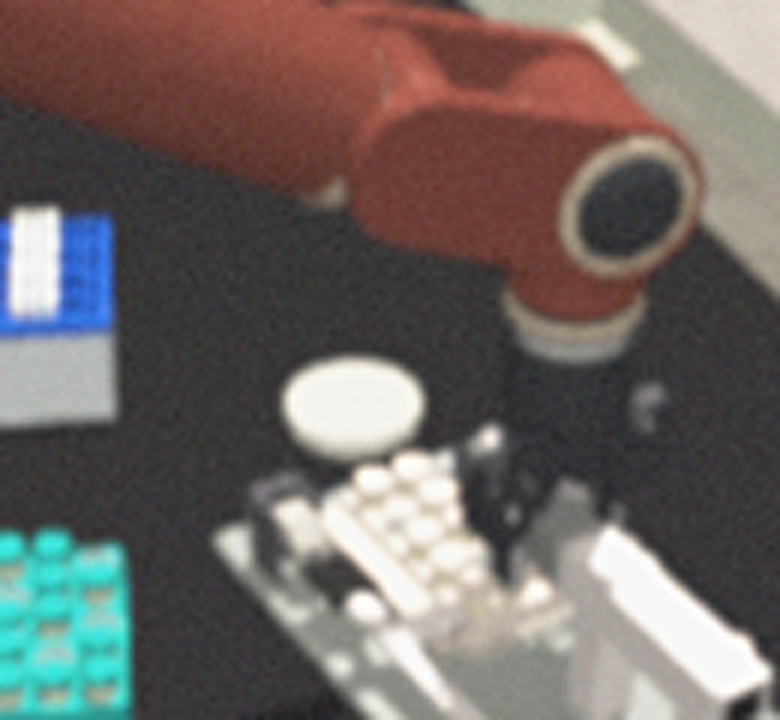

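View pics/top4.png

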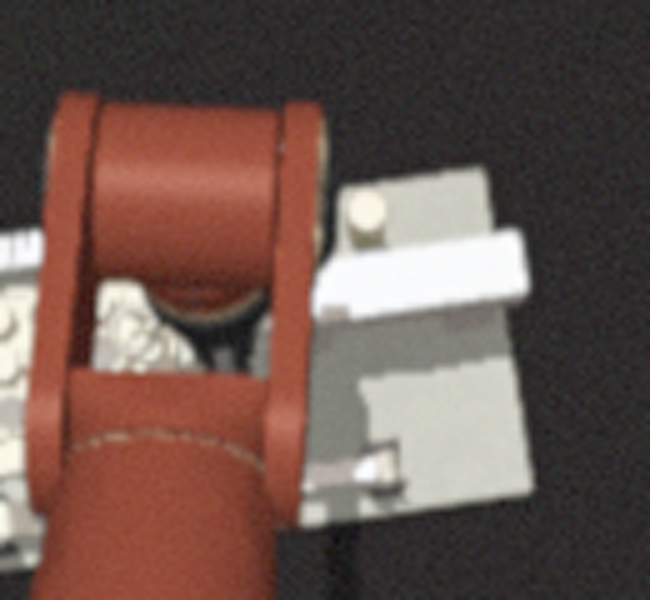

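The near finger is beside the head, with the head between the jaws. Closing.

Call:
drive_tool --series '[[[0,0,0],[0,0,0]],[[0,0,0],[0,0,0]],[[0,0,0],[0,0,0]],[[0,0,0],[0,0,0]],[[0,0,0],[0,0,0]],[[0,0,0],[0,0,0]]]' --fingers 1

```text
time: 8.75
tool_pos: [0.6206, 0.0268, 0.0846]
tool_rot: [0.001, 0.666, 0.746, 0.001]
contact_force: [-2.5, -1.0, 6.3]
gripper_width: 0.404
```

Call:
drive_tool --series '[[[0,0,0],[0,0,0]],[[0,0,0],[0,0,0]],[[0,0,0],[0,0,0]]]'

```text
time: 9.05
tool_pos: [0.6206, 0.0268, 0.0847]
tool_rot: [0.001, 0.666, 0.746, 0.001]
contact_force: [-2.2, -1.2, 6.1]
gripper_width: 0.397
```

Run:
```python
from h import *
s=state(); print(s['time'],s['tool_pos'],s['tool_rot'],s['contact_force'],s['gripper_width'])
```

```text
9.05 [0.6205665  0.02676224 0.08465647] [0.00131633 0.66613647 0.74582797 0.00105618] [-2.16525804 -1.16811542  6.09204197] 0.3971173530133147
```

The grip is closed at about 34 mm, so the button is in and the forces are low. Now I draw the arm along the stand's x.

Call:
drive_tool --series '[[[-0.0007,0.006,0],[0,0,0]],[[-0.0016,0.014,0],[0,0,0]],[[-0.0025,0.022,0],[0,0,0]],[[-0.0035,0.031,0],[0,0,0]],[[-0.0045,0.04,0],[0,0,0]],[[-0.0055,0.049,0],[0,0,0]],[[-0.0063,0.056,0],[0,0,0]],[[-0.0066,0.059,0],[0,0,0]]]'

```text
time: 9.85
tool_pos: [0.6137, 0.0855, 0.0846]
tool_rot: [0.002, 0.666, 0.746, 0.0]
contact_force: [-3.0, -2.9, 7.7]
gripper_width: 0.397
```

Call:
drive_tool --series '[[[0,0,0],[0,0,0]],[[0,0,0],[0,0,0]],[[0,0,0],[0,0,0]]]'

```text
time: 10.15
tool_pos: [0.6137, 0.0851, 0.0846]
tool_rot: [0.001, 0.666, 0.746, 0.0]
contact_force: [-3.8, -3.6, 6.3]
gripper_width: 0.397
```

Run:
```python
from h import *
s=state(); print(s['time'],s['tool_pos'],s['contact_force'],s['gripper_width'])
d=s['tool_pos'][:2]-np.array([.62057,.02676]); print('along',d@[-.112,.994],'across',d@[-.994,-.112])
print(proj('side',[(.677,.105,.06)]))
for n in('side','top'):
    g=np.mean([grab_frame(n).astype(float) for _ in range(6)],0).clip(0,255).astype(np.uint8); np.save(n+'5.npy',g); save(g,n+'5.png',(230,120,320,195) if n=='side' else (160,80,290,200),8 if n=='side' else 5)
    for t in('grip','pointer','rider_mark','lever_pad','rack','button_face'):
        for d in place_of(n,t)[:2]: print(n,t,np.round(d['location'],4),d['confidence'])
```

```text
10.15 [0.61371004 0.08509572 0.08462379] [-3.80181223 -3.57611613  6.32016909] 0.3974630109024428
along 0.058754024004022604 across 0.00028519864739783295
[[286.06835999 163.51206109]]
side grip [0.6131 0.0837 0.1026] 0.66
side pointer [0.6778 0.1163 0.0638] 0.65
side lever_pad [0.515  0.1096 0.0555] 0.58
side rack [0.3532 0.169  0.0042] 0.83
side rack [0.607  0.1359 0.0108] 0.78
top grip [0.4484 0.4626 0.0025] 0.59
top grip [0.603  0.1364 0.0077] 0.39
top rack [ 0.3396 -0.1304  0.0008] 0.81
top rack [0.605  0.135  0.0144] 0.69
```

View pics/side5.png

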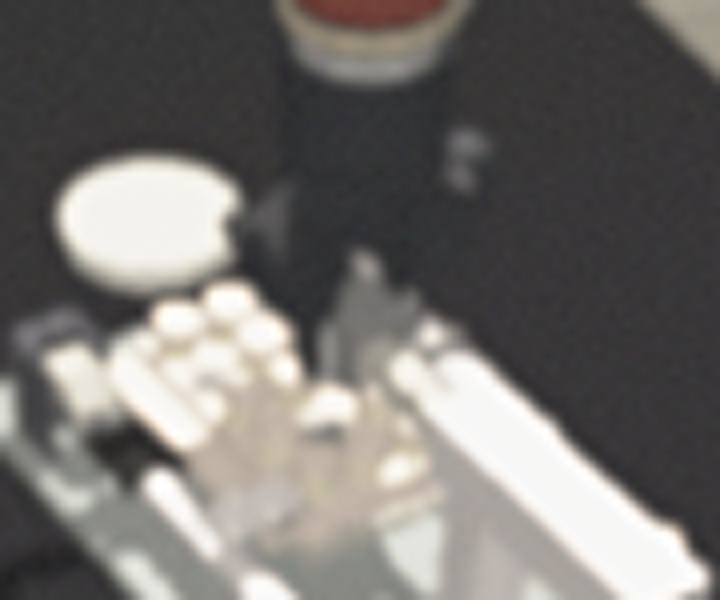

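View pics/top5.png

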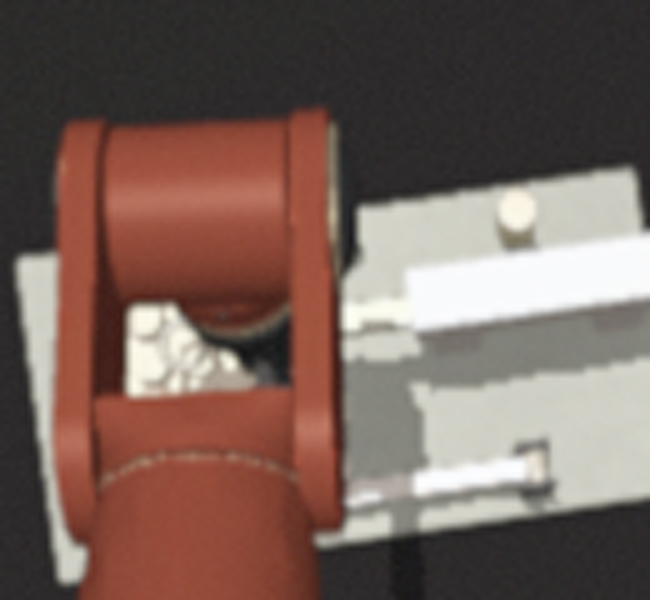

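Run:
```python
from h import *
a=np.load('side5.npy'); b=np.load('side0.npy')
A=cv2.resize(a[148:178,262:302],None,fx=18,fy=18,interpolation=cv2.INTER_CUBIC)
cv2.imwrite('pics/sz.png',A[:,:,::-1])
print((proj('side',[(.6765,.105,.0595),(.6765-.0066,.0842+.0177,.0645),(.6775+.0074,.0955+.0008,.0645),(.685-.0066*0,.1,.053)])-[262,148])*18)
```

```text
[[430.98778605 281.72677617]
 [411.18772096 278.78926648]
 [487.58663861 275.53295964]
 [476.44418006 309.45270797]]
```

View pics/sz.png

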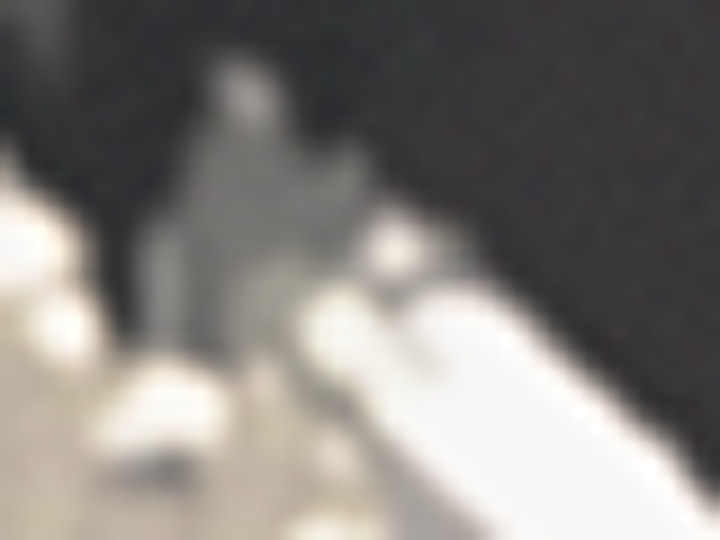

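Everything agrees: the measured extension is 58.8 mm, and the network's pointer shift in the side view is about 59 mm. I add the remaining 3.5 mm or so.

Call:
drive_tool --series '[[[-0.0002,0.002,0],[0,0,0]],[[-0.0004,0.0036,0],[0,0,0]],[[-0.0004,0.0036,0],[0,0,0]],[[-0.0004,0.0036,0],[0,0,0]],[[-0.0004,0.0036,0],[0,0,0]]]'

```text
time: 11.85
tool_pos: [0.6133, 0.0886, 0.0846]
tool_rot: [0.001, 0.666, 0.746, 0.0]
contact_force: [-2.8, -3.3, 6.5]
gripper_width: 0.398
```

Run:
```python
from h import *
s=state(); print(s['time'],s['tool_pos'],s['contact_force'],s['gripper_width'])
d=s['tool_pos'][:2]-np.array([.62057,.02676]); print('along',d@[-.112,.994],'across',d@[-.994,-.112])
ds=np.array([.6759,.1165]);
for i in range(8):
  grab_frame('side')
  for t in('pointer','rider_mark','lever_pad','rack'):
    for d in place_of('side',t)[:3]:
        p=np.array(d['location']); print(t,p.round(4),round(d['confidence'],2),'x',((p[:2]-[.6172,.0432])@[-.112,.994]).round(4))
g=grab_frame('top'); save(g,'top6.png'); g=grab_frame('side'); save(g,'side6.png')
```

```text
11.85 [0.61331812 0.08863646 0.08463365] [-2.75534882 -3.28359603  6.47221206] 0.39807484900831885
along 0.06231740959354983 across 0.0002782011007165955
pointer [0.677  0.1192 0.0597] 0.57 x 0.0688
rider_mark [ 6.137e-01  3.261e-01 -3.000e-04] 0.71 x 0.2816
lever_pad [0.5142 0.1106 0.0495] 0.66 x 0.0785
rack [0.352  0.1674 0.0032] 0.84 x 0.1532
rack [0.6067 0.134  0.0073] 0.76 x 0.0914
rack [ 0.3377 -0.1308  0.0042] 0.58 x -0.1417
pointer [0.6757 0.1175 0.0618] 0.56 x 0.0673
lever_pad [0.5132 0.1105 0.0532] 0.84 x 0.0785
rack [ 0.3353 -0.1335  0.0026] 0.96 x -0.1441
rack [0.3531 0.1695 0.0028] 0.79 x 0.1551
rack [0.6064 0.1362 0.0102] 0.69 x 0.0937
lever_pad [0.5111 0.1095 0.054 ] 0.78 x 0.0778
rack [0.3533 0.1686 0.0027] 0.87 x 0.1542
rack [0.6102 0.1371 0.0128] 0.86 x 0.0941
rack [ 0.3411 -0.1349  0.0027] 0.66 x -0.1461
pointer [0.6754 0.1182 0.0638] 0.66 x 0.068
pointer [ 0.6152  0.3264 -0.0007] 0.41 x 0.2817
rider_mark [0.6053 0.1393 0.0094] 0.59 x 0.0969
lever_pad [0.5157 0.1121 0.0513] 0.66 x 0.0799
rack [ 0.3399 -0.1334 -0.003 ] 0.88 x -0.1445
rack [0.3509 0.1672 0.0015] 0.82
[... 197 characters left out ...]
08  0.1353 0.0116] 0.72 x 0.0926
rack [ 0.3388 -0.136  -0.0009] 0.63 x -0.1469
pointer [0.677  0.1166 0.062 ] 0.73 x 0.0663
lever_pad [0.5124 0.1115 0.0557] 0.69 x 0.0796
rack [0.6074 0.1366 0.0121] 0.96 x 0.0939
rack [0.3498 0.1696 0.0004] 0.95 x 0.1556
rack [ 3.394e-01 -1.351e-01 -1.000e-04] 0.91 x -0.1461
pointer [0.6773 0.1153 0.06  ] 0.74 x 0.0649
lever_pad [0.516  0.1107 0.0542] 0.8 x 0.0784
rack [0.3513 0.1688 0.0022] 0.98 x 0.1546
rack [0.606  0.136  0.0134] 0.84 x 0.0935
rack [ 0.339  -0.1374  0.0004] 0.78 x -0.1484
pointer [0.6756 0.1213 0.0648] 0.7 x 0.0711
rack [0.6079 0.134  0.0081] 0.81 x 0.0913
rack [0.3482 0.165  0.0025] 0.78 x 0.1512
rack [0.6109 0.0905 0.1021] 0.56 x 0.0477
```

View pics/side6.png

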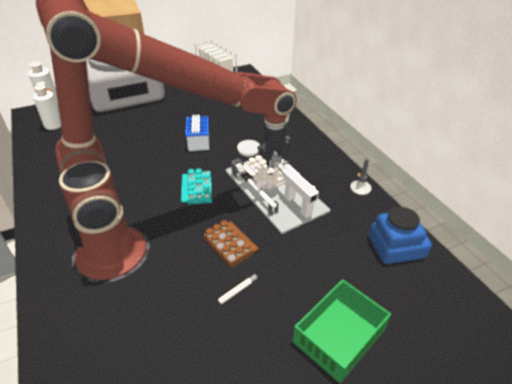

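View pics/top6.png

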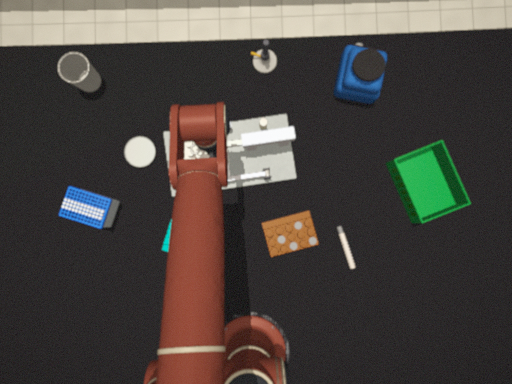

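```bash
python3 -c "
from plant import *
print(job_done()); print(state()['time'])"
```

```text
the job is handed in; nothing more can be done
None
the job is handed in; nothing more can be done
```

I clamped the lever, then gripped the head and drew the guide arm out to the rider. I handed the job in at about 12.5 s, still holding it. I could not check the pointer against the rider by eye at the end. The wrist hid them in the top view, and the side view was too coarse to show the pointer.

- **Lever:** I pressed the pad to 50 mm above the bench. The force fell from 20 N to 8 N on the way down, which fits the pawl snapping over. After I let go, the cameras kept placing the pad at about 50–56 mm, so the catch is holding it.
- **Grip head:** the jaws closed to about 34 mm, which means the button is fully in. The force on the wrist stayed under about 10 N.
- **Rider position:** before gripping, the scale ticks in the top view put the rider at about 62.3 mm. The trained networks gave about 62.6 mm, and single readings scattered by 2 mm or so. An earlier direct pixel estimate gave 62.5–63.3 mm, but I judged it biased by the pointer's shadow and used 62.3.
- **Extension:** the tool's own position shows 62.3 mm drawn, with 0.3 mm of sideways drift. The networks' averaged pointer shift in the side view was about 61.3 mm. I estimate the pointer is within about 1–1.5 mm of the mark.
- **Other things:** the rack's measured position did not change beyond measurement noise. The rest of the bench looked undisturbed in the last pictures, which I checked only by eye.

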